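# Check the syringe plungers and reject the one that sticks

## Robot

A 6-joint arm with a two-finger parallel gripper is mounted at the origin on a cart in front of the work surface, level with it; the furniture and walls round the work are solid. World frame = base frame: x ahead of the robot, y to its left, z up, the work surface at z = 0. Lengths are in mm, angles in rad, forces in N, time in s.
With the tool pointing down it reaches from about 350 to 725 mm from the base axis. Payload 4.3 kg.
Tool frame: the origin (TCP) lies on the centre line of the jaws, within the pads' length; the fingertips stand 14 mm ahead of it and the grasp point (between the pads) lies 5 mm behind it; z points along the fingers, y is the line along which they close (so a half turn about z gives the same grasp; the last joint's range is limited). The gripper opens to 85 mm and grips with 20 to 120 N. Pads are 22 mm wide; open, the fingers measure 114 mm over their backs; the gripper's body (76 mm by 85 mm) begins 54 mm behind the grasp point. The pads swing forward as they close: fully open they stand 13 mm farther back than shut.
Start: joints at [-1.313, 0.377, 0.081, 1.274, 0, 1.46], TCP at [206.762, -536.577, 245.329] pointing down, gripper open.
Joint ranges: [-2.72, 2.72], [-0.84, 1.66], [-1.02, 1.22], [-1.77, 2.12], [-1.37, 1.28], [-3.14, 3.14]. Speed limits (rad/s): [2.57, 2.57, 3.14, 3.14, 3.14, 3.14].

## Interface

Orientations are given as a rotation vector (axis times angle).
In Python, from bench import monitor, vision, manip gives the robot as it stands. The module is installed in compiled form; this text tells all that it offers.
- The arm moves only by the shell command python3 -m jog 'ROWS' [FORCE]. ROWS is JSON, a list of rows, each an object with "translation": the shift along the tool's x, y, z in mm, a list of three; "angular": the turn, a rotation vector about the tool's x, y, z in rad, a list of three; "gripper": the opening, from 0 (shut) to 1 (fully open). A call has exactly 8 rows; each row is the pose to reach, as a shift and turn from the pose commanded when the call began, along the tool's axes at that moment; what a row does not reach only later rows make up. A row lasts 1/12 s, in which the tool goes at most 41.7 mm and 7.16 degrees, less where a joint would pass 70% of its speed; a pose out of reach is approached as far as the arm can. A call with a gripper value outside its range is refused whole. The fingers move at their own pace and stop on an object; FORCE is the grip in N (left out, the last holds). Time passes only in rows, so rows that repeat a pose let the fingers close, or fill a call up. It gives the time, the measured TCP pose, the force, the opening and the grip force at its end, in the units of the state.
- monitor.state(): the state, without advancing time (a new reading comes with each control period).
- vision.get_image(name): name is "scene" or "side" or "wrist"; returns (picture, depth): 384x512x3 uint8, red, green, blue; 384x512 float32, mm along the optical axis (not along the pixel's ray), 0 where there is no reading.
- vision.camera_model(name): a dict with "K" (3x3 intrinsics, pixels), "R" (3x3) and "t" (3): a world point X has camera coordinates R X + t; the wrist camera has in their place "tool_from_camera" (4x4, takes a point from camera to tool coordinates, whose origin is the TCP and whose axes are the flange's). Camera axes: x right, y down, z forward; pixel columns grow to the right and rows downward; lengths in mm; the calibration is good to about 2 mm. The wrist camera is an equidistant fisheye: a pixel r from the principal point sees the ray r / f radians off the axis. A picture is of the moment at which its call begins: read the wrist's pose just before it. camera_model takes no time and is no camera call.
- manip.job_done(): hands the job in; it is judged then, once.
The state is a dict: "time": time; "joint_pos": joint angles; "qvel": joint speeds; "effort": joint torques, N m; "tool_pos": TCP position; "ee_rot": TCP orientation; "ft_force": force on the tool from outside, world axes, zero at the start; "ft_torque": the same for the moment, N m; "gripper_width": opening from 0.0 (shut) to 1.0 (fully open); "grasp_force": force on a finger pad.
Only numpy, scipy, OpenCV 4.12 (cv2) and the standard library are available. Lean on these libraries where they do the work, as an engineer would, in place of code of your own. Each camera call takes 0.05 s, during which the arm holds its last target. There are 200 camera calls.

## Task

Three large syringes lie in the grey cradle: push each plunger in as far as it will go, with the syringes still in the cradle. Two run fully home and one sticks part-way; then lay the one that sticks flat in the red tray, and leave the two good ones seated in the cradle with their plungers fully home. Leave the other things on the bench where they are.

Things in the scene. Friction and masses are not known exactly. Their poses are not given: they have to be found in the camera images.
- cradle: grey fixed cradle, 124 x 224 mm, base 10 mm thick; origin under its centre. Syringe axes lie 55 mm up, 75 mm apart in y, along its +x (away from the robot, within 0.2 rad). Cross walls with notches open upwards, so syringes lift straight out: flange wall x -48 to -42 mm, 65 mm high, which bears the flanges when pushed; keeper x -60 to -54 and nose wall x 39 to 45 mm, both 51 mm high
- reject_tray: red open tray, fixed, 220 (x) x 110 (y) x 24 mm high, wall and floor 4 mm; origin under its centre on the bench; its long x axis runs roughly across the bench, to the robot's left
- syringe_a_mid (a point): centre of a large clear syringe's barrel, on its axis; all three look alike. Barrel 32 mm in diameter, from x = -50 to +50 mm, nozzle to x = 66 mm; white finger flange at x = -50 mm, 3 mm thick, 50 x 30 mm; own +x points to the nozzle. 80 g with plunger. Grasp the barrel from above across its y, near this point
- plunger_a_head (a point): centre of the outer (push) face of syringe_a's blue plunger head, a disc 36 mm in diameter and 5 mm thick, facing the robot, on the syringe's axis; push it along the syringe's +x
- plunger_a (a joint): plunger travel in m: 0 = drawn out, 0.040 = fully home (head's push face 67 mm behind the barrel's centre, clear of the cradle). Slides against about 2.5 N of friction and stays where left; the plunger that sticks stops dead well short of home and more force does not help
- syringe_b_mid (a point): centre of a large clear syringe's barrel, on its axis; all three look alike. Barrel 32 mm in diameter, from x = -50 to +50 mm, nozzle to x = 66 mm; white finger flange at x = -50 mm, 3 mm thick, 50 x 30 mm; own +x points to the nozzle. 80 g with plunger. Grasp the barrel from above across its y, near this point
- plunger_b_head (a point): centre of the outer (push) face of syringe_b's blue plunger head, a disc 36 mm in diameter and 5 mm thick, facing the robot, on the syringe's axis; push it along the syringe's +x
- plunger_b (a joint): plunger travel in m: 0 = drawn out, 0.040 = fully home (head's push face 67 mm behind the barrel's centre, clear of the cradle). Slides against about 2.5 N of friction and stays where left; the plunger that sticks stops dead well short of home and more force does not help
- syringe_c_mid (a point): centre of a large clear syringe's barrel, on its axis; all three look alike. Barrel 32 mm in diameter, from x = -50 to +50 mm, nozzle to x = 66 mm; white finger flange at x = -50 mm, 3 mm thick, 50 x 30 mm; own +x points to the nozzle. 80 g with plunger. Grasp the barrel from above across its y, near this point
- plunger_c_head (a point): centre of the outer (push) face of syringe_c's blue plunger head, a disc 36 mm in diameter and 5 mm thick, facing the robot, on the syringe's axis; push it along the syringe's +x
- plunger_c (a joint): plunger travel in m: 0 = drawn out, 0.040 = fully home (head's push face 67 mm behind the barrel's centre, clear of the cradle). Slides against about 2.5 N of friction and stays where left; the plunger that sticks stops dead well short of home and more force does not help
- erlenmeyer_2_mid (a point): bystander, loose: conical glass flask, 64 mm wide, 112 mm high; point half-way up
- tape_roll_1_mid (a point): bystander, loose: roll of tape, 60 mm across, 19 mm high; point half-way up
- timer_1_mid (a point): bystander, loose: white bench timer lying flat, 68 x 77 x 16 mm; point half-way up
- screwdriver_1_mid (a point): bystander, loose: yellow-handled screwdriver, 162 mm long, 21 mm high; point half-way up

How it is judged:
By the outcome, as a careful person would: the job done as asked, in the order asked, and still so for the second after the job is handed in, with the robot touching nothing.
It also fails if it takes over 61 s, if anything falls off the work surface, if the arm or the gripper's body presses on something with over 40 N, if the wrist force passes 120 N, or if a joint passes its speed limit or range.

## Working session

There is one attempt and no reset: what is moved stays moved. The work goes in short steps, Python scripts to look and compute and a shell command to move; the robot and the scene stay as the last step left them, time stands still between calls to the robot, and variables do not carry over. Pictures are saved under pics/ and viewed, at most 10 in all, crops included, and the job is handed in when it is done.

```bash
mkdir -p pics
python3 - <<'E'
from bench import monitor, vision
import cv2,numpy as np
for n in ("scene","side"):
    p,d=vision.get_image(n); np.savez(f"{n}.npz",p=p,d=d)
    cv2.imwrite(f"pics/{n}0.png",p[:,:,::-1])
    m=vision.camera_model(n); print(n,{k:np.round(v,3).tolist() for k,v in m.items()})
    print((d>0).mean())
print({k:np.round(v,3).tolist() for k,v in vision.camera_model("wrist").items()})
print(monitor.state())
E
```

```text
scene {'K': [[460.949, 0.0, 260.581], [0.0, 460.949, 189.748], [0.0, 0.0, 1.0]], 'R': [[-0.857, -0.514, 0.009], [-0.346, 0.563, -0.75], [0.381, -0.647, -0.661]], 't': [488.339, 242.969, 1071.704]}
0.99578857421875
side {'K': [[439.647, 0.0, 254.457], [0.0, 439.647, 194.157], [0.0, 0.0, 1.0]], 'R': [[-0.988, -0.153, 0.0], [-0.102, 0.656, -0.748], [0.114, -0.739, -0.664]], 't': [535.625, 125.683, 1143.098]}
0.9959869384765625
{'K': [[297.319, 0.0, 256.619], [0.0, 297.319, 190.378], [0.0, 0.0, 1.0]], 'tool_from_camera': [[-0.001, -0.944, -0.33, 84.724], [1.0, -0.001, 0.0, -0.849], [-0.001, -0.33, 0.944, -129.287], [0.0, 0.0, 0.0, 1.0]]}
{'time': 0.1, 'joint_pos': array([-1.31328110e+00,  3.77962299e-01,  7.98020139e-02,  1.27436716e+00,
        7.36293333e-06,  1.46049817e+00]), 'qvel': array([-0.0019624 , -0.00294972,  0.00500019, -0.00215572, -0.00199327,
       -0.00157473]), 'effort': array([ 1.63817454e-03, -4.64694715e+01,  2.70581710e+01,  1.18224719e-02,
       -8.12003964e-05,  5.27477198e-06]), 'tool_pos': array([ 206.62939694, -536.023922  ,  244.48654215]), 'ee_rot': array([-3.08691741e+00, -5.74192786e-01,  1.88340127e-04]), 'ft_force': array([ 0.05079207, -0.27668101,  0.01041407]), 'ft_torque': array([-0.02831404,  0.03577212, -0.02625871]), 'grasp_force': 0.0, 'gripper_width': 1.0023689798432398}
```

View pics/scene0.png

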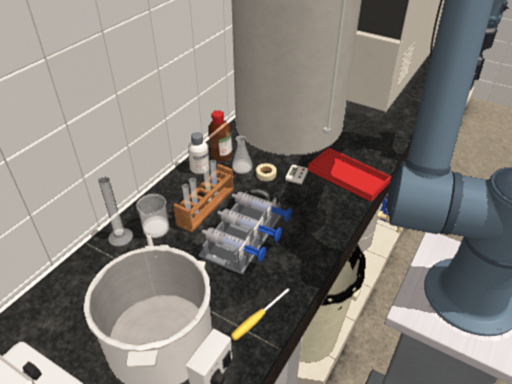

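View pics/side0.png

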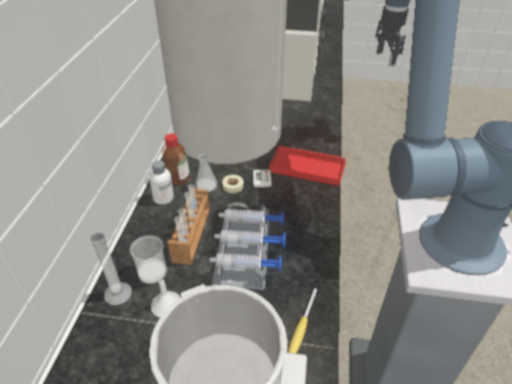

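The scene view shows three blue heads at about (286,214), (276,233) and (260,254), with the red tray at (350,175). The screwdriver is at (255,318), and the flask, tape and timer are at (242,160), (265,172) and (297,174). The side view agrees, with heads at (278,217), (280,240) and (275,262).

```bash
cat > h.py <<'E'
import numpy as np,cv2
from bench import vision
def cloud(n,p,d):
    m=vision.camera_model(n);K,R,t=[np.array(m[k]) for k in "KRt"]
    v,u=np.mgrid[:384,:512]
    c=np.stack([(u-K[0,2])/K[0,0]*d,(v-K[1,2])/K[1,1]*d,d],-1)
    return (c-t)@R
def hsv(p): return cv2.cvtColor(p,cv2.COLOR_RGB2HSV)
def mask(p,lo,hi): return cv2.inRange(hsv(p),lo,hi)
def comps(mk,amin=15):
    n,l,s,c=cv2.connectedComponentsWithStats(mk)
    return [(l==i) for i in range(1,n) if s[i,4]>=amin]
BLUE=((105,150,60),(125,255,255)); RED=((0,180,80),(6,255,255))
E
python3 - <<'E'
from h import *
for n in ("scene","side"):
    z=np.load(n+".npz");p,d=z["p"],z["d"];X=cloud(n,p,d);ok=d>0
    print(n)
    for nm,(lo,hi) in dict(blue=BLUE,red=RED).items():
        for c in comps(mask(p,lo,hi)):
            q=X[c&ok]; 
            if abs(q[:,2].mean())>200: continue
            v,u=np.nonzero(c)
            print(nm,len(q),(u.mean().round(),v.mean().round()),"min",np.percentile(q,3,0).round(),"max",np.percentile(q,97,0).round(),"med",np.median(q,0).round())
            if nm=="red": print(cv2.minAreaRect(q[q[:,2]>14][:,:2].astype(np.float32)))
    # cradle region
    r=(X[...,0]>400)&(X[...,0]<800)&(abs(X[...,1])<300)&(X[...,2]>-20)&(X[...,2]<120)&ok
    # top-view height/colour map 2mm
    img=np.zeros((300,250,3),np.uint8);zb=np.full((300,250),-99.)
    for (x,y,zz),col in zip(X[r],p[r]):
        i,j=int((800-x)/2),int((300-y)/2)
        i=min(i,299)
        if j<250 and zz>zb[i,j]: zb[i,j]=zz; img[i,j]=col
    np.save("top_"+n,zb)
    cv2.imwrite(f"pics/top_{n}.png",cv2.resize(img[:220],None,fx=2.4,fy=2.4,interpolation=0)[:,:,::-1])
E
python3 -c "
import cv2,numpy as np
a=[cv2.resize(cv2.imread(f'pics/{n}0.png')[y:y+110,x:x+130],None,fx=5,fy=5)[:, :400*2] for n,x,y in(('scene',190,175),('side',200,190))]
cv2.imwrite('pics/crop.png',cv2.resize(np.vstack(a),(550,600*1)))
b=[cv2.imread(f'pics/top_{n}.png') for n in('scene','side')]
print(b[0].shape)
"
```

```text
scene
blue 132 (np.float64(283.0), np.float64(212.0)) min [462.  26.  42.] max [506.  56.  71.] med [476.  44.  58.]
blue 183 (np.float64(272.0), np.float64(232.0)) min [450.  56.   0.] max [501. 129.  72.] med [468. 117.  57.]
blue 175 (np.float64(256.0), np.float64(252.0)) min [451. 153.   2.] max [494. 205.  73.] med [465. 193.  58.]
red 128 (np.float64(217.0), np.float64(117.0)) min [ 785. -143.  126.] max [ 811. -117.  157.] med [ 796. -126.  148.]
((799.3406982421875, -131.84324645996094), (31.507356643676758, 30.162076950073242), 10.09890079498291)
red 2203 (np.float64(349.0), np.float64(174.0)) min [ 307. -315.    0.] max [ 521. -186.   25.] med [ 410. -257.    6.]
((413.70404052734375, -250.2669677734375), (118.27400970458984, 221.5018310546875), 80.85818481445312)
side
blue 38 (np.float64(276.0), np.float64(218.0)) min [464.  38.  55.] max [500.  51.  66.] med [479.  42.  59.]
blue 118 (np.float64(276.0), np.float64(239.0)) min [451. 111.  54.] max [495. 129.  73.] med [470. 117.  59.]
blue 92 (np.float64(272.0), np.float64(263.0)) min [454. 180.  54.] max [492. 201.  71.] med [473. 192.  59.]
(528, 600, 3)
```

View pics/top_side.png

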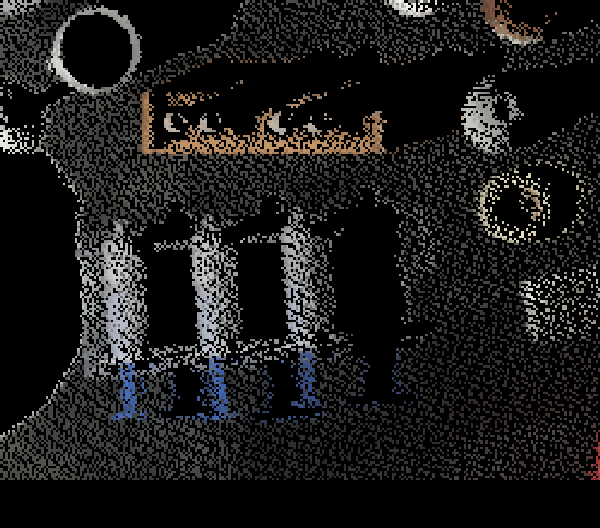

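The top-view map shows three syringes near y ≈ 195, 118 and 44, tilted slightly. The pot's black shadow is on the left at y > 235. Next I'll fit the axes and heads and check clearances to the pot and the cylinder.

```bash
python3 - <<'E'
from h import *
P={}
for n in ("scene","side"):
    z=np.load(n+".npz");p,d=z["p"],z["d"];X=cloud(n,p,d)[d>0];C=p[d>0];H=hsv(p)[d>0]
    print(n)
    for yc in (43,117,192):
        # points on syringe upper side: band about axis with slope ~0.08
        x0=470; dy=X[:,1]-(yc+0.08*(X[:,0]-x0))
        s=(abs(dy)<20)&(X[:,2]>58)&(X[:,2]<74)&(X[:,0]>515)&(X[:,0]<590)
        q=X[s]; f=np.polyfit(q[:,0]-530,q[:,1],1)
        bl=(H[:,0]>=105)&(H[:,0]<=125)&(H[:,1]>150)&(H[:,2]>60)&(abs(dy)<25)&(X[:,2]>25)
        b=X[bl]; e=np.percentile(b[:,0],2); hd=b[b[:,0]<e+6]
        print(yc,"axis",f.round(3),len(q),"ztop",np.percentile(q[:,2],95).round(1),"head x2%",e.round(1),"face mean",hd.mean(0).round(1),"rod y",np.median(b[b[:,0]>e+10],0).round(1))
    # tray
    r=(X[:,0]>280)&(X[:,0]<540)&(X[:,1]<-160)&(X[:,1]>-340)&(H[:,1]>150)&((H[:,0]<8)|(H[:,0]>172))&(X[:,2]>18)&(X[:,2]<30)
    print("tray",r.sum(), cv2.minAreaRect(X[r][:,:2].astype(np.float32)) if r.sum() else 0)
    # cradle flange wall top z 58..68
    for nm,(a,bb) in dict(pot=((380,150),(700,420)),cyl=((300,-600),(800,-150)),near=((350,-60),(640,250))).items():
        s=(X[:,0]>a[0])&(X[:,0]<bb[0])&(X[:,1]>a[1])&(X[:,1]<bb[1])&(X[:,2]>85)&(X[:,2]<500)
        q=X[s]
        if len(q): print(nm,len(q),np.percentile(q,2,0).round(),np.percentile(q,98,0).round())
E
python3 - <<'E'
import cv2,numpy as np
a=[cv2.resize(cv2.imread(f'pics/{n}0.png')[y:y+100,x:x+130],(700,300) if 0 else (390,300),interpolation=cv2.INTER_CUBIC) for n,x,y in(('scene',190,180),('side',195,195))]
cv2.imwrite('pics/crop2.png',np.hstack(a))
E
```

```text
scene
43 axis [ 0.073 50.809] 250 ztop 71.7 head x2% 461.6 face mean [463.4  43.   59.6] rod y [488.2  44.   57.7]
117 axis [9.00000e-02 1.25345e+02] 286 ztop 72.2 head x2% 450.4 face mean [452.  116.8  59.1] rod y [480.5 118.6  57.7]
192 axis [8.00000e-02 2.00196e+02] 312 ztop 72.1 head x2% 451.1 face mean [452.7 191.9  59.9] rod y [479.  193.2  58. ]
tray 426 ((414.2995300292969, -251.7625274658203), (116.4981689453125, 221.45278930664062), 81.62272644042969)
pot 2582 [443. 161.  87.] [693. 418. 182.]
cyl 14473 [ 520. -419.   95.] [ 786. -223.  472.]
side
43 axis [ 0.065 50.139] 277 ztop 71.9 head x2% 465.6 face mean [467.6  40.7  60.3] rod y [487.4  42.1  58.9]
117 axis [7.70000e-02 1.24563e+02] 318 ztop 71.5 head x2% 450.4 face mean [452.9 121.6  65.8] rod y [476.2 116.9  58.6]
192 axis [7.40000e-02 1.99712e+02] 369 ztop 71.6 head x2% 453.9 face mean [455.8 194.8  64.8] rod y [477.3 191.9  57.5]
tray 310 ((414.51275634765625, -251.70654296875), (118.69902801513672, 216.7124786376953), 80.54554748535156)
pot 3637 [443. 337.  87.] [647. 417. 182.]
cyl 14673 [ 521. -374.   96.] [ 792. -224.  490.]
```

View pics/crop2.png

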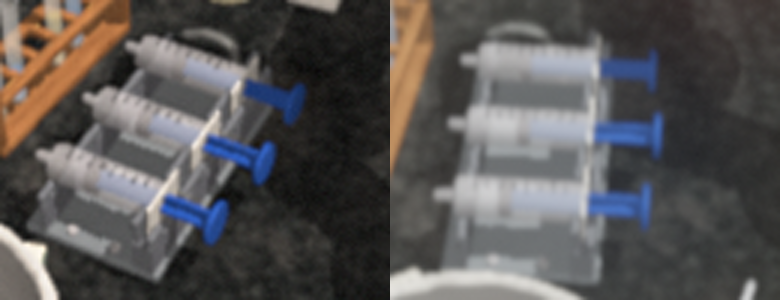

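The crop shows the blue heads clear of the cradle with the plungers drawn out and the flanges at the flange wall. The pot and cylinder leave enough room. The axis yaw is about 0.077 rad. I'll move off now.

```bash
cat > to.py <<'E'
# python3 to.py x y z yaw : shift/turn needed in tool axes
import sys,numpy as np
from scipy.spatial.transform import Rotation as R
from bench import monitor
s=monitor.state();M=R.from_rotvec(s["ee_rot"])
x,y,z,w=map(float,sys.argv[1:5])
T=R.from_matrix(np.array([[np.cos(w),np.sin(w),0],[np.sin(w),-np.cos(w),0],[0,0,-1]]))
print("shift",M.inv().apply(np.array([x,y,z])-s["tool_pos"]).round(1),"turn",(M.inv()*T).as_rotvec().round(3),"pos",s["tool_pos"].round(1),"F",s["ft_force"].round(1),"t",round(s["time"],2),"w",round(s["gripper_width"],2),"q",s["joint_pos"].round(2))
E
python3 -m jog '[{"translation":[10,-12,0],"angular":[0,0,-0.08],"gripper":0},{"translation":[25,-29,0],"angular":[0,0,-0.19],"gripper":0},{"translation":[43,-48,0],"angular":[0,0,-0.31],"gripper":0},{"translation":[62,-70,0],"angular":[0,0,-0.43],"gripper":0},{"translation":[81,-91,0],"angular":[0,0,-0.55],"gripper":0},{"translation":[100,-112,0],"angular":[0,0,-0.67],"gripper":0},{"translation":[119,-133,0],"angular":[0,0,-0.79],"gripper":0},{"translation":[137,-154,0],"angular":[0,0,-0.91],"gripper":0}]' 60
python3 to.py 425 42 160 -3.065
```

```text
time: 0.77
tool_pos: [279.3, -341.9, 244.9]
ee_rot: [-2.516, -1.88, -0.0]
ft_force: [0.1, -0.4, -0.3]
gripper_width: 0.0
grasp_force: 0.0
shift [409.4  31.   85.1] turn [ 0.000e+00 -1.000e-03 -1.935e+00] pos [ 279.3 -341.9  244.9] F [ 0.1 -0.4 -0.3] t 0.77 w 0.0 q [-1.03  0.11 -0.27  1.19  0.    0.83]
```

```bash
python3 -m jog '[{"translation":[25,2,5],"angular":[0,0,-0.12],"gripper":0},{"translation":[50,4,10],"angular":[0,0,-0.24],"gripper":0},{"translation":[76,6,15],"angular":[0,0,-0.36],"gripper":0},{"translation":[102,8,20],"angular":[0,0,-0.48],"gripper":0},{"translation":[128,10,25],"angular":[0,0,-0.6],"gripper":0},{"translation":[154,12,30],"angular":[0,0,-0.72],"gripper":0},{"translation":[180,14,36],"angular":[0,0,-0.84],"gripper":0},{"translation":[205,15,42],"angular":[0,0,-0.96],"gripper":0}]' 
python3 to.py 425 42 130 -3.065
```

```text
time: 1.43
tool_pos: [352.9, -150.3, 202.8]
ee_rot: [-1.363, -2.83, -0.0]
ft_force: [0.0, 0.8, -0.2]
gripper_width: -0.0
grasp_force: 0.0
shift [105.4 176.3  72.8] turn [ 0.    -0.    -0.974] pos [ 352.9 -150.3  202.8] F [ 0.   0.8 -0.2] t 1.43 w -0.0 q [-0.57  0.01 -0.49  1.07  0.    0.33]
```

```bash
python3 -m jog '[{"translation":[14,24,10],"angular":[0,0,-0.12],"gripper":0},{"translation":[29,48,20],"angular":[0,0,-0.245],"gripper":0},{"translation":[44,73,30],"angular":[0,0,-0.37],"gripper":0},{"translation":[59,98,40],"angular":[0,0,-0.495],"gripper":0},{"translation":[74,123,50],"angular":[0,0,-0.62],"gripper":0},{"translation":[89,148,60],"angular":[0,0,-0.745],"gripper":0},{"translation":[100,167,69],"angular":[0,0,-0.87],"gripper":0},{"translation":[105.5,176.5,73],"angular":[0,0,-0.974],"gripper":0}]' 
python3 to.py 425 42 55 -3.065
python3 - <<'E'
from bench import vision;import cv2
p,d=vision.get_image("wrist");cv2.imwrite("pics/w1.png",p[:,:,::-1])
E
```

```text
time: 2.1
tool_pos: [425.9, 42.7, 128.9]
ee_rot: [0.124, -3.137, -0.001]
ft_force: [-0.7, -0.4, 0.8]
gripper_width: -0.0
grasp_force: 0.0
shift [ 0.8 -0.7 73.9] turn [ 0.001 -0.002  0.002] pos [425.9  42.7 128.9] F [-0.7 -0.4  0.8] t 2.1 w -0.0 q [-0.05  0.16 -0.52  0.89  0.   -0.13]
```

View pics/w1.png

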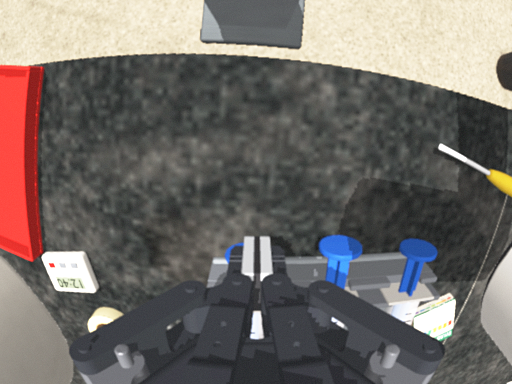

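The wrist view shows the fingers at column 256, with heads at (340,245) and (417,248). The near head is partly hidden at about (235,250). I'll measure its y from this picture before pushing.

```bash
cat >> h.py <<'E'
def wrist_cloud(s,d):
    from scipy.spatial.transform import Rotation as R
    m=vision.camera_model("wrist");K=np.array(m["K"]);T=np.array(m["tool_from_camera"])
    v,u=np.mgrid[:384,:512];a=(u-K[0,2])/K[0,0];b=(v-K[1,2])/K[0,0];r=np.hypot(a,b)+1e-9
    t=np.tan(np.minimum(r,1.5))/r
    c=np.stack([a*t*d,b*t*d,d],-1)
    return R.from_rotvec(s["ee_rot"]).apply((c.reshape(-1,3)@T[:3,:3].T+T[:3,3])).reshape(384,512,3)+s["tool_pos"]
E
cat > heads.py <<'E'
from h import *
from bench import monitor
s=monitor.state();p,d=vision.get_image("wrist");X=wrist_cloud(s,d)
for c in comps(mask(p,*BLUE),20):
    q=X[c&(d>0)];v,u=np.nonzero(c)
    if len(q)<15: continue
    f=q[(q[:,0]<np.percentile(q[:,0],3)+7)&(q[:,2]>50)]
    print("px",u.min(),u.max(),v.min(),"n",len(q),"face x",np.percentile(q[:,0],3).round(1),"y range",f[:,1].min().round(1),f[:,1].max().round(1),"ztop",np.percentile(f[:,2],98).round(1))
E
python3 heads.py
```

```text
px 318 361 235 n 1272 face x 450.0 y range 70.5 129.6 ztop 73.2
px 398 436 239 n 1210 face x 451.1 y range 169.6 205.9 ztop 73.3
px 224 242 243 n 110 face x 431.2 y range 29.9 31.5 ztop 134.3
```

Run:
```python
from h import *
from bench import monitor
s=monitor.state();p,d=vision.get_image("wrist");X=wrist_cloud(s,d)
m=cv2.erode(mask(p,*BLUE),np.ones((2,2)))
for c in comps(m,20):
    q=X[c&(d>0)]
    q=q[(q[:,2]<80)]
    if len(q)<10: continue
    rod=q[q[:,0]>q[:,0].min()+14]; disc=q[(q[:,0]<q[:,0].min()+8)&(q[:,2]>40)]
    print(len(q),"disc x,y,z pct",np.percentile(disc,[2,50,98],0).round(1).tolist(),"rod",np.median(rod,0).round(1) if len(rod) else 0)
# red tray edges & bench check
r=(mask(p,*RED)>0)&(d>0);q=X[r];print("red",np.percentile(q,[1,50,99],0).round().tolist())
b=X[100:220,150:350];print("bench z",np.median(b[...,2][d[100:220,150:350]>0]))
```

```text
1119 disc x,y,z pct [[449.9, 96.3, 42.4], [451.4, 111.2, 59.6], [455.7, 127.6, 72.3]] rod [480.1 113.4  57.2]
1091 disc x,y,z pct [[450.9, 171.2, 43.0], [452.6, 185.4, 60.6], [456.8, 201.8, 73.0]] rod [480.5 188.4  57.5]
16 disc x,y,z pct [[463.5, 22.6, 50.3], [464.3, 23.4, 57.3], [464.7, 24.3, 63.1]] rod 0
red [[312.0, -283.0, 2.0], [413.0, -225.0, 5.0], [527.0, -182.0, 26.0]]
bench z 0.584952849902777
```

```bash
python3 -m jog '[{"translation":[0.5,-1,8],"angular":[0,0,0],"gripper":0},{"translation":[0.5,-3,20],"angular":[0,0,0],"gripper":0},{"translation":[0.5,-5,35],"angular":[0,0,0],"gripper":0},{"translation":[0.5,-6,50],"angular":[0,0,0],"gripper":0},{"translation":[0.5,-6,63],"angular":[0,0,0],"gripper":0},{"translation":[0.5,-6,71],"angular":[0,0,0],"gripper":0},{"translation":[0.5,-6,74],"angular":[0,0,0],"gripper":0},{"translation":[-3,-6,74],"angular":[0,0,0],"gripper":0}]' 
python3 to.py 484 40.5 55 -3.065
```

```text
time: 2.92
tool_pos: [428.2, 34.1, 55.6]
ee_rot: [0.107, -3.137, -0.0]
ft_force: [-0.9, 0.8, 0.3]
gripper_width: -0.002
grasp_force: 0.0
shift [-56.1   2.6   0.5] turn [ 0.    -0.002 -0.008] pos [428.2  34.1  55.6] F [-0.9  0.8  0.3] t 2.92 w -0.0 q [-0.07  0.26 -0.63  0.69 -0.   -0.14]
```

```bash
python3 -m jog '[{"translation":[-6,0,0.5],"angular":[0,0,0],"gripper":0},{"translation":[-12,0,0.5],"angular":[0,0,0],"gripper":0},{"translation":[-18,0.5,0.5],"angular":[0,0,0],"gripper":0},{"translation":[-24,0.5,0.5],"angular":[0,0,0],"gripper":0},{"translation":[-29,1,0.5],"angular":[0,0,0],"gripper":0},{"translation":[-34,1,0.5],"angular":[0,0,0],"gripper":0},{"translation":[-39,1,0.5],"angular":[0,0,0],"gripper":0},{"translation":[-44,1,0.5],"angular":[0,0,0],"gripper":0}]' 
python3 to.py 484 40.5 55 -3.065
```

```text
time: 3.58
tool_pos: [473.4, 38.8, 55.7]
ee_rot: [0.11, -3.139, -0.0]
ft_force: [-3.1, 0.3, 1.8]
gripper_width: 0.002
grasp_force: 1.4
shift [-10.7   0.9   0.6] turn [ 0.    -0.001 -0.006] pos [473.4  38.8  55.7] F [-3.1  0.3  1.8] t 3.58 w 0.0 q [-0.05  0.33 -0.52  0.72 -0.   -0.12]
```

```bash
python3 -m jog '[{"translation":[-2,0,0],"angular":[0,0,0],"gripper":0},{"translation":[-4,0,0],"angular":[0,0,0],"gripper":0},{"translation":[-6,0,0],"angular":[0,0,0],"gripper":0},{"translation":[-8,0,0],"angular":[0,0,0],"gripper":0},{"translation":[-9,0,0],"angular":[0,0,0],"gripper":0},{"translation":[-10,0,0],"angular":[0,0,0],"gripper":0},{"translation":[-11,0,0],"angular":[0,0,0],"gripper":0},{"translation":[-12,0,0],"angular":[0,0,0],"gripper":0}]' 
python3 to.py 484 40.5 55 -3.065
```

```text
time: 4.25
tool_pos: [485.3, 39.7, 55.7]
ee_rot: [0.11, -3.139, -0.0]
ft_force: [-2.9, 1.1, 1.1]
gripper_width: 0.001
grasp_force: 1.3
shift [1.2 0.9 0.7] turn [ 0.    -0.    -0.006] pos [485.3  39.7  55.7] F [-2.9  1.1  1.1] t 4.25 w 0.0 q [-0.05  0.35 -0.48  0.73  0.   -0.12]
```

```bash
python3 -m jog '[{"translation":[-1,0,0],"angular":[0,0,0],"gripper":0},{"translation":[-2,0,0],"angular":[0,0,0],"gripper":0},{"translation":[-3,0,0],"angular":[0,0,0],"gripper":0},{"translation":[-4,0,0],"angular":[0,0,0],"gripper":0},{"translation":[-5,0,0],"angular":[0,0,0],"gripper":0},{"translation":[-6,0,0],"angular":[0,0,0],"gripper":0},{"translation":[-6,0,0],"angular":[0,0,0],"gripper":0},{"translation":[-6,0,0],"angular":[0,0,0],"gripper":0}]' 
python3 to.py 484 40.5 55 -3.065
```

```text
time: 4.92
tool_pos: [487.3, 39.9, 55.1]
ee_rot: [0.11, -3.132, 0.001]
ft_force: [-11.0, -0.3, 9.7]
gripper_width: -0.001
grasp_force: 5.8
shift [3.3 0.9 0.2] turn [-0.    -0.007 -0.006] pos [487.3  39.9  55.1] F [-11.   -0.3   9.7] t 4.92 w -0.0 q [-0.05  0.36 -0.47  0.74 -0.   -0.12]
```

```bash
python3 -m jog '[{"translation":[10,0,0],"angular":[0,0,0],"gripper":0},{"translation":[30,0,0],"angular":[0,0,0],"gripper":0},{"translation":[52,0,0],"angular":[0,0,0],"gripper":0},{"translation":[68,5,0],"angular":[0,0,0],"gripper":0},{"translation":[70,25,0],"angular":[0,0,0],"gripper":0},{"translation":[70,48,0],"angular":[0,0,0],"gripper":0},{"translation":[70,66,0],"angular":[0,0,0],"gripper":0},{"translation":[66,74,0],"angular":[0,0,0],"gripper":0}]' 
python3 to.py 484 115 55 -3.07; python3 heads.py
```

```text
time: 5.58
tool_pos: [421.0, 110.6, 56.2]
ee_rot: [-0.113, 3.138, 0.0]
ft_force: [0.2, 0.3, 0.1]
gripper_width: -0.0
grasp_force: 0.0
shift [-63.2  -0.2   1.3] turn [0.    0.002 0.   ] pos [421.  110.6  56.2] F [0.2 0.3 0.1] t 5.58 w -0.0 q [ 0.11  0.26 -0.62  0.69  0.    0.04]
px 358 404 292 n 663 face x 450.1 y range 150.4 205.7 ztop 112.0
px 250 263 311 n 296 face x 429.8 y range 108.6 114.8 ztop 117.7
```

```bash
python3 -m jog '[{"translation":[-7,0,1],"angular":[0,0,0],"gripper":0},{"translation":[-14,0,1],"angular":[0,0,0],"gripper":0},{"translation":[-21,0,1],"angular":[0,0,0],"gripper":0},{"translation":[-27,0,1],"angular":[0,0,0],"gripper":0},{"translation":[-32,0,1],"angular":[0,0,0],"gripper":0},{"translation":[-37,0,1],"angular":[0,0,0],"gripper":0},{"translation":[-41,0,1],"angular":[0,0,0],"gripper":0},{"translation":[-44,0,1],"angular":[0,0,0],"gripper":0}]' 
python3 to.py 484 115 55 -3.07
```

```text
time: 6.3
tool_pos: [464.4, 111.8, 54.6]
ee_rot: [0.109, -3.139, 0.001]
ft_force: [-2.6, -1.3, 1.2]
gripper_width: -0.0
grasp_force: 1.3
shift [-19.7   1.8  -0.5] turn [-0.001 -0.001 -0.002] pos [464.4 111.8  54.6] F [-2.6 -1.3  1.2] t 6.3 w -0.0 q [ 0.1   0.34 -0.51  0.72 -0.    0.03]
```

```bash
python3 -m jog '[{"translation":[-2,0,0],"angular":[0,0,0],"gripper":0},{"translation":[-4,0,0],"angular":[0,0,0],"gripper":0},{"translation":[-6,0,0],"angular":[0,0,0],"gripper":0},{"translation":[-7,0,0],"angular":[0,0,0],"gripper":0},{"translation":[-8,0,0],"angular":[0,0,0],"gripper":0},{"translation":[-9,0,0],"angular":[0,0,0],"gripper":0},{"translation":[-10,0,0],"angular":[0,0,0],"gripper":0},{"translation":[-10,0,0],"angular":[0,0,0],"gripper":0}]' 
python3 to.py 484 115 55 -3.07
```

```text
time: 6.97
tool_pos: [474.3, 112.9, 54.7]
ee_rot: [-0.11, 3.14, -0.0]
ft_force: [-1.6, -1.4, -0.6]
gripper_width: -0.003
grasp_force: 1.0
shift [-9.8  1.4 -0.3] turn [-0.     0.    -0.001] pos [474.3 112.9  54.7] F [-1.6 -1.4 -0.6] t 6.97 w -0.0 q [ 0.1   0.36 -0.48  0.73 -0.    0.03]
```

```bash
python3 -m jog '[{"translation":[-2,0,0],"angular":[0,0,0],"gripper":0},{"translation":[-4,0,0],"angular":[0,0,0],"gripper":0},{"translation":[-6,0,0],"angular":[0,0,0],"gripper":0},{"translation":[-8,0,0],"angular":[0,0,0],"gripper":0},{"translation":[-10,0,0],"angular":[0,0,0],"gripper":0},{"translation":[-11,0,0],"angular":[0,0,0],"gripper":0},{"translation":[-12,0,0],"angular":[0,0,0],"gripper":0},{"translation":[-12,0,0],"angular":[0,0,0],"gripper":0}]' 
python3 to.py 484 115 55 -3.07
```

```text
time: 7.63
tool_pos: [481.6, 113.6, 54.1]
ee_rot: [0.111, -3.131, 0.0]
ft_force: [-12.8, -1.3, 9.3]
gripper_width: 0.003
grasp_force: 6.6
shift [-2.5  1.3 -0.9] turn [ 0.    -0.008 -0.001] pos [481.6 113.6  54.1] F [-12.8  -1.3   9.3] t 7.63 w 0.0 q [ 0.1   0.37 -0.46  0.75  0.    0.03]
```

The first two plungers stop in line with each other, as expected for home. Next is the third.

```bash
python3 -m jog '[{"translation":[10,0,0],"angular":[0,0,0],"gripper":0},{"translation":[30,0,0],"angular":[0,0,0],"gripper":0},{"translation":[52,0,0],"angular":[0,0,0],"gripper":0},{"translation":[66,5,0],"angular":[0,0,0],"gripper":0},{"translation":[68,25,0],"angular":[0,0,0],"gripper":0},{"translation":[68,48,0],"angular":[0,0,0],"gripper":0},{"translation":[68,66,0],"angular":[0,0,0],"gripper":0},{"translation":[62,75,0],"angular":[0,0,0],"gripper":0}]' 
python3 to.py 476 190 55 -3.07
```

```text
time: 8.3
tool_pos: [419.8, 186.6, 55.4]
ee_rot: [-0.114, 3.137, 0.003]
ft_force: [0.1, -0.6, -0.0]
gripper_width: -0.0
grasp_force: 0.0
shift [-56.3  -0.6   0.5] turn [0.002 0.002 0.001] pos [419.8 186.6  55.4] F [ 0.1 -0.6 -0. ] t 8.3 w -0.0 q [ 0.28  0.3  -0.56  0.7   0.    0.21]
```

```bash
python3 -m jog '[{"translation":[-6,0,0],"angular":[0,0,0],"gripper":0},{"translation":[-12,0,0],"angular":[0,0,0],"gripper":0},{"translation":[-18,0,0],"angular":[0,0,0],"gripper":0},{"translation":[-22,0,0],"angular":[0,0,0],"gripper":0},{"translation":[-25,0,0],"angular":[0,0,0],"gripper":0},{"translation":[-28,0,0],"angular":[0,0,0],"gripper":0},{"translation":[-30,0,0],"angular":[0,0,0],"gripper":0},{"translation":[-32,0,0],"angular":[0,0,0],"gripper":0}]' 
python3 to.py 476 190 55 -3.07
```

```text
time: 8.97
tool_pos: [450.5, 185.9, 54.5]
ee_rot: [0.109, -3.138, 0.001]
ft_force: [-2.8, -0.7, 1.4]
gripper_width: -0.003
grasp_force: 1.3
shift [-25.7   2.3  -0.5] turn [-0.001 -0.001 -0.002] pos [450.5 185.9  54.5] F [-2.8 -0.7  1.4] t 8.97 w -0.0 q [ 0.26  0.36 -0.48  0.73 -0.    0.19]
```

```bash
python3 -m jog '[{"translation":[-2,0,0],"angular":[0,0,0],"gripper":0},{"translation":[-4,0,0],"angular":[0,0,0],"gripper":0},{"translation":[-6,0,0],"angular":[0,0,0],"gripper":0},{"translation":[-8,0,0],"angular":[0,0,0],"gripper":0},{"translation":[-10,0,0],"angular":[0,0,0],"gripper":0},{"translation":[-11,0,0],"angular":[0,0,0],"gripper":0},{"translation":[-12,0,0],"angular":[0,0,0],"gripper":0},{"translation":[-12,0,0],"angular":[0,0,0],"gripper":0}]' 
python3 to.py 476 190 55 -3.07
```

```text
time: 9.63
tool_pos: [455.6, 186.5, 53.4]
ee_rot: [0.111, -3.126, 0.002]
ft_force: [-17.0, -2.6, 12.0]
gripper_width: -0.003
grasp_force: 8.7
shift [-20.6   2.1  -1.9] turn [-0.001 -0.013 -0.   ] pos [455.6 186.5  53.4] F [-17.   -2.6  12. ] t 9.63 w -0.0 q [ 0.26  0.37 -0.46  0.75  0.    0.19]
```

The third sticks about 20 mm short of home, at 17 N. I'll back off, rise and move over its barrel.

```bash
python3 -m jog '[{"translation":[8,0,0],"angular":[0,0,0],"gripper":0},{"translation":[24,0,-4],"angular":[0,0,0],"gripper":0},{"translation":[30,0,-25],"angular":[0,0,0],"gripper":0},{"translation":[28,0,-55],"angular":[0,0,0],"gripper":0.3},{"translation":[12,0,-80],"angular":[0,0,0],"gripper":0.5},{"translation":[-15,0,-90],"angular":[0,0,0],"gripper":0.62},{"translation":[-40,0,-90],"angular":[0,0,0],"gripper":0.62},{"translation":[-55,0,-90],"angular":[0,0,0],"gripper":0.62}]' 
python3 to.py 554 192 57 -3.07
python3 - <<'E'
import sys;sys.path.insert(0,".")
from h import *
from bench import monitor
s=monitor.state();p,d=vision.get_image("wrist");cv2.imwrite("pics/w2.png",p[:,:,::-1])
X=wrist_cloud(s,d);np.savez("w2.npz",X=X,p=p,d=d)
z=X[...,2]
for a,b in ((485,500),(515,530),(530,545),(545,560),(560,575),(575,590)):
    q=X[(z>60)&(z<76)&(d>0)&(X[...,0]>a)&(X[...,0]<b)&(abs(X[...,1]-190)<26)]
    if len(q)>10: print(a,b,len(q),np.percentile(q,[3,50,97],0).round(1)[:,1:].tolist())
E
```

```text
time: 10.3
tool_pos: [522.9, 192.0, 147.0]
ee_rot: [-0.11, 3.132, 0.002]
ft_force: [-0.4, -0.5, -0.2]
gripper_width: 0.622
grasp_force: 0.0
shift [-30.3  -2.3  90.3] turn [ 0.001  0.008 -0.002] pos [522.9 192.  147. ] F [-0.4 -0.5 -0.2] t 10.3 w 0.62 q [ 0.24  0.38 -0.17  1.01 -0.    0.17]
485 500 149 [[189.8, 60.6], [192.5, 64.6], [215.3, 70.4]]
515 530 716 [[179.5, 61.1], [193.6, 69.5], [207.7, 72.1]]
530 545 658 [[180.5, 61.1], [194.9, 69.6], [208.9, 72.0]]
545 560 603 [[181.8, 61.4], [195.7, 69.4], [210.2, 72.1]]
560 575 559 [[182.7, 61.1], [197.0, 69.6], [211.5, 72.0]]
575 590 502 [[184.0, 61.2], [198.3, 69.4], [212.4, 72.1]]
```

View pics/w2.png

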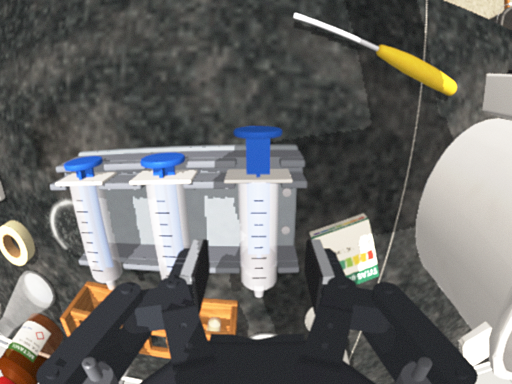

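The picture shows the third plunger still out at (258,135) and the other two heads home at (83,165) and (163,160). The third barrel is at column 258, centred between the jaws. I'll grasp it.

```bash
python3 -m jog '[{"translation":[-8,0.5,5],"angular":[0,0,0],"gripper":0.62},{"translation":[-18,1,15],"angular":[0,0,-0.005],"gripper":0.62},{"translation":[-24,1.5,32],"angular":[0,0,-0.01],"gripper":0.62},{"translation":[-25,1.5,50],"angular":[0,0,-0.01],"gripper":0.62},{"translation":[-25,1.5,67],"angular":[0,0,-0.01],"gripper":0.62},{"translation":[-25,1.5,80],"angular":[0,0,-0.01],"gripper":0.62},{"translation":[-25,1.5,87],"angular":[0,0,-0.01],"gripper":0.62},{"translation":[-25,1.5,90],"angular":[0,0,-0.01],"gripper":0.62}]' 
python3 to.py 545 195.3 57 -3.065
python3 -m jog '[{"translation":[0,0,0],"angular":[0,0,0],"gripper":0.5},{"translation":[0,0,0],"angular":[0,0,0],"gripper":0.42},{"translation":[0,0,0],"angular":[0,0,0],"gripper":0.35},{"translation":[0,0,0],"angular":[0,0,0],"gripper":0.25},{"translation":[0,0,0],"angular":[0,0,0],"gripper":0.15},{"translation":[0,0,0],"angular":[0,0,0],"gripper":0.1},{"translation":[0,0,0],"angular":[0,0,0],"gripper":0.1},{"translation":[0,0,0],"angular":[0,0,0],"gripper":0.1}]' 35
python3 to.py 545 195.3 57 -3.065
```

```text
time: 11.02
tool_pos: [541.2, 194.3, 53.1]
ee_rot: [0.126, -3.136, 0.001]
ft_force: [-0.3, 0.4, -0.6]
gripper_width: 0.621
grasp_force: 0.0
shift [-3.9  0.7 -3.9] turn [-0.    -0.003  0.004] pos [541.2 194.3  53.1] F [-0.3  0.4 -0.6] t 11.02 w 0.62 q [ 0.23  0.51 -0.24  0.83 -0.    0.15]
time: 11.68
tool_pos: [543.3, 194.6, 55.7]
ee_rot: [-0.126, 3.138, 0.0]
ft_force: [-0.8, -0.4, 5.4]
gripper_width: 0.36
grasp_force: 34.9
shift [-1.8  0.5 -1.3] turn [0.    0.001 0.004] pos [543.3 194.6  55.7] F [-0.8 -0.4  5.4] t 11.68 w 0.36 q [ 0.23  0.5  -0.24  0.83  0.    0.15]
```

```bash
python3 -m jog '[{"translation":[0,0,-4],"angular":[0,0,0],"gripper":0.1},{"translation":[0,0,-12],"angular":[0,0,0],"gripper":0.1},{"translation":[0,0,-24],"angular":[0,0,0],"gripper":0.1},{"translation":[0,0,-40],"angular":[0,0,0],"gripper":0.1},{"translation":[0,0,-60],"angular":[0,0,0],"gripper":0.1},{"translation":[0,0,-82],"angular":[0,0,0],"gripper":0.1},{"translation":[0,0,-102],"angular":[0,0,0],"gripper":0.1},{"translation":[0,0,-115],"angular":[0,0,0],"gripper":0.1}]' 
python3 to.py 414 -252 160 -4.85
python3 - <<'E'
import sys;sys.path.insert(0,".")
from h import *
from bench import monitor
a=[]
for n in ("wrist","scene"):
    p,d=vision.get_image(n);a.append(p[:,:,::-1])
cv2.imwrite("pics/w3.png",cv2.resize(np.hstack(a),(800,300)))
E
```

```text
time: 12.35
tool_pos: [543.5, 194.6, 172.4]
ee_rot: [-0.126, 3.136, 0.001]
ft_force: [0.5, -0.5, -0.8]
gripper_width: 0.368
grasp_force: 34.8
shift [ 164.9 -434.8   11.8] turn [0.003 0.002 1.789] pos [543.5 194.6 172.4] F [ 0.5 -0.5 -0.8] t 12.35 w 0.37 q [ 0.23  0.41 -0.06  1.1  -0.    0.15]
```

View pics/w3.png

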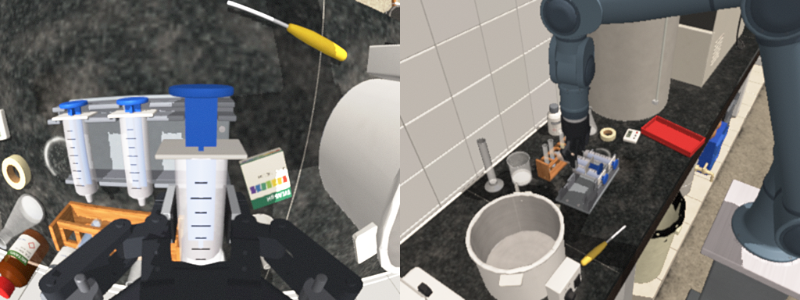

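The syringe is held level in the jaws with its plunger still out, and the other two remain seated. The tray's long axis measures a yaw of -0.157 rad (along world x), so I'll turn by +0.236 and carry it over.

```bash
python3 -m jog '[{"translation":[10,-6,0],"angular":[0,0,0],"gripper":0.1},{"translation":[25,-22,0],"angular":[0,0,0.02],"gripper":0.1},{"translation":[40,-48,0],"angular":[0,0,0.05],"gripper":0.1},{"translation":[54,-80,0],"angular":[0,0,0.09],"gripper":0.1},{"translation":[66,-114,0],"angular":[0,0,0.13],"gripper":0.1},{"translation":[76,-148,0],"angular":[0,0,0.17],"gripper":0.1},{"translation":[86,-182,0],"angular":[0,0,0.21],"gripper":0.1},{"translation":[95,-216,0],"angular":[0,0,0.236],"gripper":0.1}]' 
python3 to.py 414 -252 120 -3.2986
```

```text
time: 13.12
tool_pos: [463.7, -29.7, 168.8]
ee_rot: [-0.246, -3.13, -0.0]
ft_force: [0.9, -0.6, -0.4]
gripper_width: 0.362
grasp_force: 34.8
shift [  14.2 -227.3   48.8] turn [-0.    -0.002 -0.   ] pos [463.7 -29.7 168.8] F [ 0.9 -0.6 -0.4] t 13.12 w 0.36 q [-0.2   0.2  -0.37  1.01 -0.   -0.04]
```

```bash
python3 -m jog '[{"translation":[2,-32,2],"angular":[0,0,0],"gripper":0.1},{"translation":[4,-66,8],"angular":[0,0,0],"gripper":0.1},{"translation":[6,-100,15],"angular":[0,0,0],"gripper":0.1},{"translation":[9,-135,25],"angular":[0,0,0],"gripper":0.1},{"translation":[11,-170,35],"angular":[0,0,0],"gripper":0.1},{"translation":[13,-200,43],"angular":[0,0,0],"gripper":0.1},{"translation":[14,-219,48],"angular":[0,0,0],"gripper":0.1},{"translation":[14,-227,49],"angular":[0,0,0],"gripper":0.1}]' 
python3 to.py 414 -252 30 -3.2986
python3 - <<'E'
import sys;sys.path.insert(0,".")
from h import *
from bench import monitor
a=[]
for n in ("wrist","scene"):
    p,d=vision.get_image(n);a.append(p[:,:,::-1])
cv2.imwrite("pics/w4.png",cv2.resize(np.hstack(a),(800,300)))
E
```

```text
time: 13.78
tool_pos: [414.5, -252.4, 118.9]
ee_rot: [-0.25, -3.129, -0.001]
ft_force: [0.3, 0.1, -2.0]
gripper_width: 0.363
grasp_force: 34.9
shift [ 0.3  0.2 88.9] turn [ 0.001 -0.003 -0.002] pos [ 414.5 -252.4  118.9] F [ 0.3  0.1 -2. ] t 13.78 w 0.36 q [-0.68  0.28 -0.4   0.89 -0.   -0.52]
```

View pics/w4.png

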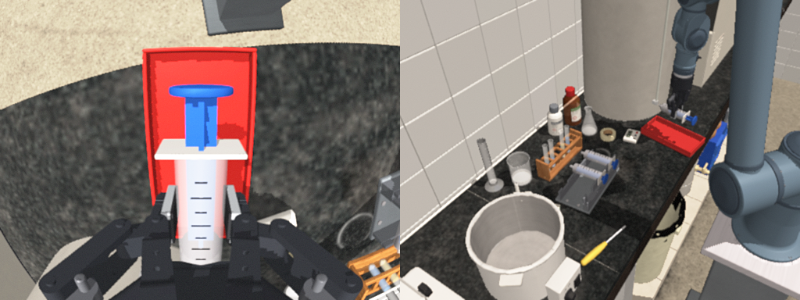

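The syringe is aligned and centred over the tray. I'll lower it.

```bash
python3 -m jog '[{"translation":[0,0,8],"angular":[0,0,0],"gripper":0.1},{"translation":[0,0,24],"angular":[0,0,0],"gripper":0.1},{"translation":[0,0,44],"angular":[0,0,0],"gripper":0.1},{"translation":[0,0,62],"angular":[0,0,0],"gripper":0.1},{"translation":[0,0,77],"angular":[0,0,0],"gripper":0.1},{"translation":[0,0,86],"angular":[0,0,0],"gripper":0.1},{"translation":[0,0,91],"angular":[0,0,0],"gripper":0.1},{"translation":[0,0,93],"angular":[0,0,0],"gripper":0.1}]' 
python3 -m jog '[{"translation":[0,0,0.5],"angular":[0,0,0],"gripper":0.1},{"translation":[0,0,1],"angular":[0,0,0],"gripper":0.1},{"translation":[0,0,1.5],"angular":[0,0,0],"gripper":0.1},{"translation":[0,0,2],"angular":[0,0,0],"gripper":0.1},{"translation":[0,0,2],"angular":[0,0,0],"gripper":0.1},{"translation":[0,0,2],"angular":[0,0,0],"gripper":0.1},{"translation":[0,0,2],"angular":[0,0,0],"gripper":0.1},{"translation":[0,0,2],"angular":[0,0,0],"gripper":0.1}]'
```

```text
time: 14.55
tool_pos: [416.1, -249.4, 27.2]
ee_rot: [-0.242, -3.131, -0.001]
ft_force: [-0.3, 0.2, -1.3]
gripper_width: 0.361
grasp_force: 34.9
time: 15.22
tool_pos: [416.3, -250.7, 25.9]
ee_rot: [0.245, 3.132, -0.0]
ft_force: [-0.4, -0.2, -0.3]
gripper_width: 0.364
grasp_force: 34.9
```

```bash
python3 -m jog '[{"translation":[0,0,1],"angular":[0,0,0],"gripper":0.1},{"translation":[0,0,2],"angular":[0,0,0],"gripper":0.1},{"translation":[0,0,2.5],"angular":[0,0,0],"gripper":0.1},{"translation":[0,0,3],"angular":[0,0,0],"gripper":0.1},{"translation":[0,0,3.5],"angular":[0,0,0],"gripper":0.1},{"translation":[0,0,4],"angular":[0,0,0],"gripper":0.1},{"translation":[0,0,4],"angular":[0,0,0],"gripper":0.1},{"translation":[0,0,4],"angular":[0,0,0],"gripper":0.1}]'
```

```text
time: 15.88
tool_pos: [416.3, -250.6, 21.9]
ee_rot: [0.244, 3.132, -0.0]
ft_force: [0.7, 0.2, 1.1]
gripper_width: 0.361
grasp_force: 34.9
```

```bash
python3 -m jog '[{"translation":[0,0,0.5],"angular":[0,0,0],"gripper":0.1},{"translation":[0,0,1],"angular":[0,0,0],"gripper":0.36},{"translation":[0,0,1],"angular":[0,0,0],"gripper":0.4},{"translation":[0,0,1],"angular":[0,0,0],"gripper":0.45},{"translation":[0,0,1],"angular":[0,0,0],"gripper":0.55},{"translation":[0,0,1],"angular":[0,0,0],"gripper":0.62},{"translation":[0,0,1],"angular":[0,0,0],"gripper":0.65},{"translation":[0,0,1],"angular":[0,0,0],"gripper":0.65}]' 
python3 -m jog '[{"translation":[0,0,-3],"angular":[0,0,0],"gripper":0.65},{"translation":[0,0,-12],"angular":[0,0,0],"gripper":0.65},{"translation":[0,0,-28],"angular":[0,0,0],"gripper":0.65},{"translation":[0,0,-50],"angular":[0,0,0],"gripper":0.65},{"translation":[0,0,-75],"angular":[0,0,0],"gripper":0.65},{"translation":[0,0,-100],"angular":[0,0,0],"gripper":0.65},{"translation":[0,0,-125],"angular":[0,0,0],"gripper":0.65},{"translation":[0,0,-140],"angular":[0,0,0],"gripper":0.65}]'
python3 - <<'E'
import sys;sys.path.insert(0,".")
from h import *
from bench import monitor
a=[]
for n in ("wrist","scene"):
    p,d=vision.get_image(n);a.append(p[:,:,::-1])
b=cv2.resize(a[1][150:278,180:402],(555,320),interpolation=cv2.INTER_CUBIC)
cv2.imwrite("pics/w5.png",np.vstack([cv2.resize(a[0],(555,280)),b]))
X=cloud("scene",p,d);m=(mask(p,*BLUE)>0)&(d>0)
for c in comps(mask(p,*BLUE)):
    q=X[c&(d>0)];q=q[(abs(q[:,2])<100)&(q[:,2]>10)]
    if len(q)>10: print(np.percentile(q[:,0],3).round(1),np.median(q,0).round(1))
E
```

```text
time: 16.55
tool_pos: [416.2, -250.6, 20.7]
ee_rot: [-0.245, -3.132, 0.0]
ft_force: [-0.1, 0.3, -0.3]
gripper_width: 0.652
grasp_force: 0.0
time: 17.22
tool_pos: [417.2, -251.3, 164.4]
ee_rot: [0.244, 3.129, -0.004]
ft_force: [1.0, -0.5, 0.3]
gripper_width: 0.648
grasp_force: 0.0
339.0 [ 343.6 -235.3   24.6]
496.2 [498.1  46.9  59.1]
490.1 [492.2 122.4  60. ]
```

View pics/w5.png

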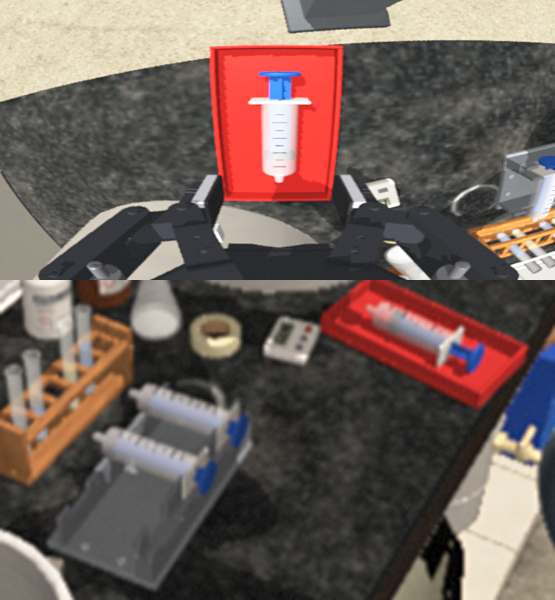

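The syringe lies flat in the tray, and the two good ones are seated with matching head positions. The bystanders are where they were.

```bash
python3 -c "
from bench import manip;print(manip.job_done())"
```

```text
the job is handed in; nothing more can be done
None
```

The job is handed in at about 17 s: two plungers pushed fully home and still seated in the cradle, and the one that stuck about 20 mm short laid flat in the red tray, with nothing else on the bench moved.

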